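Moisture reading on a laminated ring blank

TASK

On the bench moisture reader press the green key right down and let it up, then do the same with the yellow key, leaving the red key alone. Then take the orange probe out of its wooden holder and touch its brass tip to the middle of the blue-and-white mark on the tilted laminated ring, with the probe square to the ring's sloping face, pressing lightly so that the sprung tip is pushed about halfway in. Finish while still holding the probe there; do not shift the ring, and leave the glue bottle, the tin and the small wooden ring where they stand.

Things in the scene. Friction and masses are not known exactly. Their poses are not given: they have to be found in the camera images.
- reader: grey bench reader box, 120 x 220 x 36 mm high, fixed; origin at the centre of its underside, z up; the three keys stand on its top in a row along its y axis, 65 mm apart, in any colour order, 18 mm to the -x side of its middle; a dark display lies along the other side
- green_key_top (a point): centre of the top of the green round key cap (28 mm across, in a black 44 mm housing that stands 12 mm above the reader); cap top 22 mm above the reader's top when up; it goes 6 mm straight down, starting to move at 1.5 N and fully down at 5 N, and springs back
- yellow_key_top (a point): same, yellow key
- red_key_top (a point): same, red key (leave alone)
- green_key (a joint): how far the green key is pressed, m: 0 up, 0.006 fully down
- yellow_key (a joint): how far the yellow key is pressed, m: 0 up, 0.006 fully down
- red_key (a joint): how far the red key is pressed, m: 0 up, 0.006 fully down
- holder: pale wooden block, 66 x 66 x 78 mm high, fixed, with an upright 24 mm hole through its middle in which the probe stands; origin at the centre of its underside, z up
- probe: loose orange probe, about 120 g. z runs up its axis from tip to handle; origin on the axis at the barrel's lower end, 33 mm above the bench as it stands in the holder. z 0-45 mm: steel barrel 18 mm across; 45-51: black collar 40 mm across, resting on the holder; 51-131: square handle 28 x 28 mm, sides along x and y, grip it here. The tip sticks out 20 mm below the origin: lift 70 mm to clear
- tip (a joint): how far the sprung tip is pushed into the barrel, m: 0 fully out, 0.012 fully in; the spring pushes back 1 N per mm
- tip_point (a point): end of the round-nosed brass tip, 8 mm diameter, on the probe's axis, 20 mm beyond the probe's origin (z -20 mm) when the tip is fully out
- blank: striped wooden ring, 150 mm outside, 60 mm inside diameter, 48 mm thick, held stiffly by friction on a tilting plywood stand (base 170 x 240 mm, cheeks 90 mm high). Origin at the centre of its underside; z is square to its sloping upper face, pointing up, leaning 14 to 34 degrees from vertical, roughly towards the robot; the face is at z 48 mm
- mark (a point): middle of the mark on the ring's sloping upper face: a blue circle 26 mm across around a white disc 18 mm across with a black dot, 52 mm from the ring's axis; its axes are those of the ring (z square to the face)
- glue: white glue bottle, 52 mm diameter, 130 mm high, loose, bystander; origin under its centre
- offcut: small dark wooden ring lying flat, 72 mm outside, 40 mm inside, 24 mm high, loose, bystander; origin under its centre
- wax: steel tin with a green band, 64 mm diameter, 60 mm high, loose, bystander; origin under its centre
Not all that is in view belongs to the job. Leave any black or pink look-alike of the holder alone.

How it is judged (in metres and radians):
On the way, in this order (a step that is already met when the one before it is completed fails the run):
1. the green key is pressed down, the others up (value of joint green_key above 0.004 m and value of joint each of yellow_key, red_key below 0.002 m), for 0.02 s.
2. the green key is up again and the yellow key is pressed down (value of joint yellow_key above 0.004 m and value of joint each of green_key, red_key below 0.002 m), for 0.02 s.
3. after both keys, the probe is lifted out of the holder by the fingers (z of probe in the frame of holder above 0.08 m and contact force between the fingers and probe above 2 N), for 0.2 s.
At the end, for the whole second after the job is handed in: Held still in the gripper and by nothing else, the probe touches the mark with its tip (tip within 9 mm of the middle), its axis within 0.16 rad (9 degrees) of square to the ring's face, its tip pushed in 3 to 9 mm of its 12 mm (force 1.5 to 12 N); the keys are all up (distance between tip_point and mark below 0.009 m and angle between the z axis of probe and the z axis of blank, either way round below 0.16 rad and z of probe in the frame of blank above 0.055 m and value of joint tip between 0.003 and 0.009 m and contact force between probe and blank between 1.5 and 12 N and contact force between the fingers and probe above 2 N and contact force between probe and holder below 0.1 N and linear speed of probe below 0.02 m/s and value of joint each of green_key, yellow_key, red_key below 0.002 m); the arm keeps its last pose, push and grip.
It fails at once if the red key is pressed (over 2 mm) (value of joint red_key above 0.002 m).
It fails at once if the probe is pressed on the ring with more than 20 N (contact force between probe and blank above 20 N).
It fails at once if the ring is shifted or turned (mark moved over 15 mm) (distance of mark from where it was at the start of the episode above 0.015 m).
It fails at once if the glue bottle, the tin or the small wooden ring is moved over 25 mm (distance of any of glue, offcut, wax from where it was at the start of the episode above 0.025 m).
It also fails if it takes over 54 s, if anything falls off the work surface, if the arm or the gripper's body presses on something with over 40 N, if the wrist force passes 120 N, or if a joint passes its speed limit or range.

ROBOT

A 6-joint arm with a two-finger parallel gripper is mounted at the origin on the work surface. World frame = base frame: x ahead of the robot, y to its left, z up, the work surface at z = 0. Lengths are in mm, angles in rad, forces in N, time in s.
With the tool pointing down it reaches from about 350 to 975 mm from the base axis. Payload 7.1 kg.
Tool frame: the origin (TCP) lies midway between the tips of the shut fingers; the grasp point (between the pads) lies 19 mm behind it (ctrl.grip_depth is the distance from the TCP to the grasp point, in mm); z points along the fingers, y is the line along which they close (so a half turn about z gives the same grasp; the last joint's range is limited). The gripper opens to 88 mm and grips with 3 to 60 N. Pads are 20 mm wide; open, the fingers measure 115 mm over their backs; the gripper's body (75 mm by 178 mm) begins 61 mm behind the grasp point.
Start: joints at [-1.241, 0.423, 1.63, -0, 1.089, -0.019], TCP at [213.623, -587.341, 222.675] pointing down, gripper open.
Joint ranges: [-3, 3], [-0.9, 2.11], [0.09, 2.58], [-1.31, 4.45], [0.11, 2.69], [-2.54, 2.54]. Speed limits (rad/s): [2.39, 2.39, 3.01, 3.14, 3.14, 3.14].

INTERFACE

Orientations are given as a rotation vector (axis times angle).
In Python, from workcell import ctrl, cams gives the robot as it stands.
- The arm moves only by the tool move_arm, never from a script. Its argument "steps" is a list of rows, each a list of 3 entries, a list of its own where there are three numbers: the shift along the tool's x, y, z in units of 25 mm (1.0 is 25 mm), then the turn about the tool's z in units of 5 degrees (1.0 is 5 degrees), then the closure, from 0 (fully open) to 1 (shut). A call has 1 to 20 rows; each row shifts and turns the commanded pose from where the row before left it, along the tool's axes as they then stand; what a row does not reach is not made up. A row lasts 1/12 s, in which the tool goes at most 41.7 mm and 7.16 degrees, less where a joint would pass 70% of its speed; a pose out of reach is approached as far as the arm can. A call is refused whole if a number of a shift passes 1 or a number of a turn 1, either way. A call with a gripper value outside its range is refused whole. The fingers move at their own pace and stop on an object; the grip force is fixed at half the most. Time passes only in rows, so rows that do not move let the fingers close. It gives the time, the measured TCP pose, the force, the opening and the grip force at its end, in the units of the state.
- ctrl.get_obs(): the state, without advancing time (a new reading comes with each control period).
- cams.get_image(name): name is "scene" or "top" or "wrist"; returns a dict with "image" (384x512x3 uint8, red, green, blue), "camera_matrix" (3x3 intrinsics, pixels), "k1" (the pictures are not rectified: a ray, as slopes to the right and down, at radius r is drawn at 1 + k1 r^2 times it, then the intrinsics apply), "xyz" and "rotation" of the camera in the world; the wrist camera has in their place "mount" (4x4, takes a point from camera to tool coordinates, whose origin is the TCP and whose axes are the flange's). Camera axes: x right, y down, z forward; pixel columns grow to the right and rows downward; lengths in mm; the calibration is good to about 2 mm. A picture is of the moment at which its call begins: read the wrist's pose just before it. There is no depth.
- ctrl.close_job(): hands the job in; it is judged then, once.
Trained networks look in the newest picture that a camera, given by its name, has taken for a name from the list of things; names that differ only in an ending like _2 or _b are one class to them, and where a whole thing is asked for, a point or a joint stands for the part that bears it (a point fixed in the world has none). Each returns a list of dicts, best first, with "p" (0 to 1); they miss things now and then, are a little off and sometimes report something else, mostly with a low value. They report only what shows in the picture. A call takes as long as a camera call. They do not tell look-alikes from the thing itself.
- cams.boxes_of(camera, thing): "rect" ([centre column, centre row, width, height] in pixels, round what is visible of it).
- cams.cut_out(camera, thing): "pixels" (384x512 bool, what is visible of it) and "rect" ([centre column, centre row, width, height] in pixels, round what is visible of it).
The state is a dict: "t": time; "qpos": joint angles; "qvel": joint speeds; "joint_torque": joint torques, N m; "ee_pos": TCP position; "orientation": TCP orientation; "ft_force": force on the tool from outside, world axes, zero at the start; "moment": the same for the moment, N m; "width": finger opening in mm; "grasp_force": force on a finger pad.
Only numpy, scipy, OpenCV 4.12 (cv2) and the standard library are available. Lean on these libraries where they do the work, as an engineer would, in place of code of your own. Each camera call takes 0.05 s, during which the arm holds its last target. There are 200 camera calls.

## Working session

There is one attempt and no reset: what is moved stays moved. The work goes in short steps, Python scripts to look and compute and a tool call to move; the robot and the scene stay as the last step left them, time stands still between calls to the robot, and variables do not carry over. Pictures are saved under pics/ and viewed, at most 10 in all, crops included, and the job is handed in when it is done.

Besides the shell and the picture viewer there is one more tool, called in YAML: its name, and indented under it one key for each argument. move_arm: Moves the arm, as the interface text tells. Its arguments: {"type":"object","properties":{"steps":{"type":"array"}},"required":["steps"]}

```bash
ls; mkdir -p pics; cat > h.py <<'E'
import numpy as np, cv2, pickle
from workcell import ctrl, cams
from scipy.spatial.transform import Rotation as R
def snap(n,save=None):
    o=ctrl.get_obs(); d=cams.get_image(n)
    if 'mount' in d:
        T=np.eye(4);T[:3,:3]=R.from_rotvec(o['orientation']).as_matrix();T[:3,3]=o['ee_pos'];T=T@np.array(d['mount'])
        d['xyz']=T[:3,3];d['rotation']=T[:3,:3]
    d['xyz']=np.array(d['xyz'],float); r=np.array(d['rotation'],float)
    d['R']=r if r.shape==(3,3) else R.from_rotvec(r).as_matrix()
    d['K']=np.array(d['camera_matrix'])
    if save: cv2.imwrite('pics/'+save,d['image'][:,:,::-1])
    return d
def proj(d,P):
    p=(np.atleast_2d(P)-d['xyz'])@d['R']; s=p[:,:2]/p[:,2:]
    s=s*(1+d['k1']*(s**2).sum(1,keepdims=True))
    return s*[d['K'][0,0],d['K'][1,1]]+d['K'][:2,2]
def ray(d,uv):
    s0=(np.array(uv,float)-d['K'][:2,2])/[d['K'][0,0],d['K'][1,1]]; s=s0
    for _ in range(20): s=s0/(1+d['k1']*(s**2).sum())
    v=d['R']@np.array([s[0],s[1],1]); return v/np.linalg.norm(v)
def onz(d,uv,z):
    v=ray(d,uv); return d['xyz']+v*(z-d['xyz'][2])/v[2]
def tri(obs):
    A=0;b=0
    for d,uv in obs:
        v=ray(d,uv);M=np.eye(3)-np.outer(v,v);A=A+M;b=b+M@d['xyz']
    return np.linalg.solve(A,b)
E
python3 - <<'E'
from h import *
ds={}
for n in ['scene','top']:
    d=ds[n]=snap(n,n+'0.png'); print(n,d['xyz'].round(),d['R'][:,2].round(2))
    for t in ['reader','green_key_top','yellow_key_top','red_key_top','holder','probe','blank','mark','glue','offcut','wax']:
        print(' ',t,[(np.round(b['rect']).astype(int).tolist(),round(b['p'],2)) for b in cams.boxes_of(n,t)[:4]])
pickle.dump(ds,open('ds.pkl','wb'))
ims=[cv2.imread(f'pics/{n}0.png') for n in ds]
E
```

```text
pics
scene [1141. -226.  618.] [-0.74  0.22 -0.64]
  reader [([159, 227, 117, 67], 0.86)]
  green_key_top [([124, 214, 14, 11], 0.64)]
  yellow_key_top [([239, 288, 29, 62], 0.52), ([157, 209, 16, 11], 0.46)]
  red_key_top []
  holder [([263, 188, 40, 44], 0.97), ([195, 168, 34, 48], 0.89), ([310, 150, 34, 48], 0.69), ([281, 221, 43, 55], 0.57)]
  probe [([262, 154, 20, 43], 0.91)]
  blank [([400, 170, 76, 37], 0.61)]
  mark [([403, 173, 72, 32], 0.96), ([124, 211, 15, 14], 0.65)]
  glue [([240, 286, 27, 64], 0.57)]
  offcut [([310, 278, 40, 38], 0.87)]
  wax [([166, 310, 36, 53], 0.74)]
top [ 360.  -30. 1039.] [ 0.18 -0.01 -0.98]
  reader [([354, 218, 109, 58], 0.59)]
  green_key_top [([388, 227, 15, 14], 0.45)]
  yellow_key_top [([355, 225, 15, 17], 0.44)]
  red_key_top [([324, 226, 15, 15], 0.54)]
  holder [([238, 240, 39, 42], 0.69), ([309, 292, 42, 39], 0.65), ([238, 183, 35, 38], 0.63), ([157, 299, 50, 48], 0.57)]
  probe [([241, 239, 18, 27], 0.95)]
  blank [([96, 190, 82, 82], 0.6)]
  mark [([99, 188, 82, 78], 0.72), ([391, 225, 14, 14], 0.59)]
  glue [([296, 110, 26, 40], 0.61)]
  offcut [([229, 129, 35, 30], 0.94)]
  wax [([350, 112, 40, 32], 0.89), ([97, 190, 82, 81], 0.24)]
```

View pics/scene0.png

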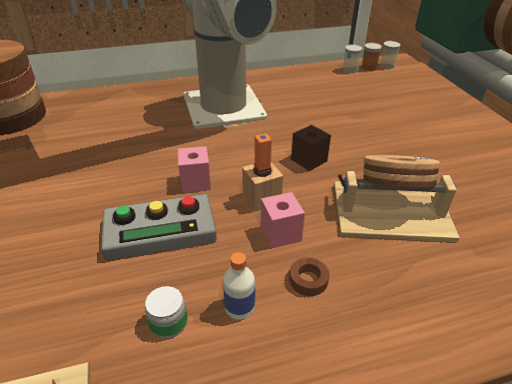

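View pics/top0.png

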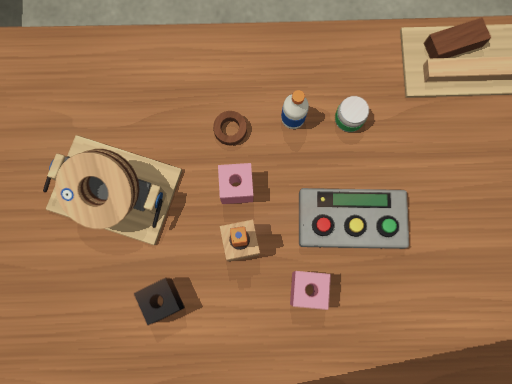

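The wooden holder with the orange probe stands at (240,240) in the top picture. The look-alikes are pink at (236,183) and (312,290), and black at (159,301). The keys in the top picture are red (323,225), yellow (355,226) and green (389,226), and the mark is at (67,194) on the ring at (97,190). The tool can't be tilted, so I'll have to pivot the probe in the grip against the holder's hole.

```bash
python3 - <<'E'
from h import *
ds=pickle.load(open('ds.pkl','rb'))
S,T=ds['scene'],ds['top']
def blob(d,rect,lo,hi):
    hsv=cv2.cvtColor(d['image'],cv2.COLOR_RGB2HSV); m=cv2.inRange(hsv,lo,hi)
    x,y,w,h=rect; k=np.zeros_like(m);k[y-h:y+h,x-w:x+w]=1; m=m*k
    v,u=np.nonzero(m); return np.array([u.mean(),v.mean()]),len(u)
G=((45,120,60),(80,255,255));Y=((22,130,100),(34,255,255))
for n,tr,sr,c in [('green',(389,227,11,11),(123,213,11,9),G),('yellow',(355,226,11,11),(156,208,11,9),Y)]:
    a,na=blob(T,tr,*c);b,nb=blob(S,sr,*c)
    print(n,a.round(1),na,b.round(1),nb,'tri',tri([(T,a),(S,b)]).round(1),'z55 top',onz(T,a,56).round(1),'scene',onz(S,b,56).round(1))
print('red',onz(T,(323,225),57).round(1))
print('mark',tri([(T,(67,194.5)),(S,(424,158))]).round(1), onz(T,(67,194.5),110).round(1))
print('handle top',onz(T,(239.5,235),164).round(1),onz(S,(264,137),164).round(1))
for n,uv in [('glue',(298,97)),]: print(n,onz(T,uv,130).round())
print('wax',onz(T,(354,110),60).round(),'off',onz(T,(230,127),24).round(),'ring',onz(T,(97,188),110).round())
im=cv2.resize(np.hstack([T['image'][145:245,30:190],T['image'][200:265,205:275].repeat(1,0) if 0 else T['image'][180:280,190:290]]),None,fx=3,fy=3,interpolation=3)
cv2.imwrite('pics/crop1.png',im[:,:,::-1])
from workcell import ctrl
o=ctrl.get_obs();print(R.from_rotvec(o['orientation']).as_matrix().round(3),o['ft_force'])
E
```

```text
green [388.8 225.3] 170 [122.8 211.1] 121 tri [ 471.6 -308.8   51.4] z55 top [ 471.  -308.6   56. ] scene [ 477.4 -307.    56. ]
yellow [356.2 224.6] 159 [155.7 205.8] 115 tri [ 474.5 -243.8   52.7] z55 top [ 474.  -244.2   56. ] scene [ 478.8 -242.5   56. ]
red [ 474.5 -178.2   57. ]
mark [540.2 315.7 110.9] [538.  311.4 110. ]
handle top [447.8 -14.1 164. ] [452.3  -8.5 164. ]
glue [ 715. -131.  130.]
wax [ 711. -253.   60.] off [692.   4.  24.] ring [549. 255. 110.]
[[ 0.94   0.342  0.   ]
 [ 0.342 -0.94  -0.   ]
 [-0.     0.    -1.   ]] [ 0.27339326 -0.71445389 -0.41520903]
```

View pics/crop1.png

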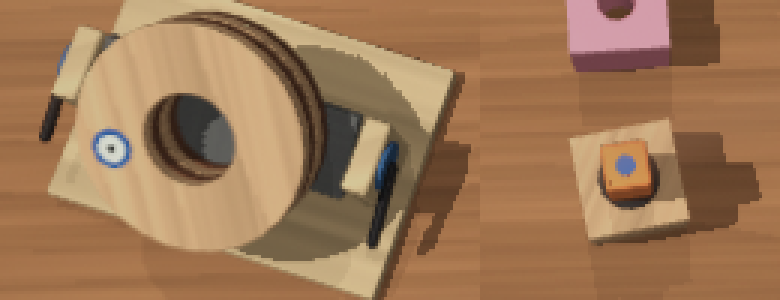

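The crop shows the probe in the pale holder and the mark on the left flank of the ring face. I'll move over the green key.

move_arm:
  steps:
    - [[0,0,0],1,1]
    - [[0,0,0],1,1]
    - [[0,0,0],1,1]
    - [[0,0,0],1,1]
    - [[0.86,-0.93,0],0,1]
    - [[0.86,-0.93,0],0,1]
    - [[0.86,-0.93,0],0,1]
    - [[0.86,-0.93,0],0,1]
    - [[0.86,-0.93,0],0,1]
    - [[0.86,-0.93,0],0,1]
    - [[0.86,-0.93,0],0,1]
    - [[0.86,-0.93,0],0,1]
    - [[0.86,-0.93,0],0,1]
    - [[0.86,-0.93,0],0,1]
    - [[0.86,-0.93,0],0,1]
    - [[0.86,-0.93,0],0,1]
    - [[0,0,0],0,1]
    - [[0,0,0],0,1]

```text
t: 2.7
ee_pos: [472.5, -307.4, 222.7]
orientation: [3.141, 0.004, -0.0]
ft_force: [-0.2, 0.3, -0.3]
width: 0.3
grasp_force: 0.0
```

```bash
python3 - <<'E'
from h import *
o=ctrl.get_obs(); print(np.round(o['ee_pos'],1),R.from_rotvec(o['orientation']).as_matrix().round(3).tolist(),o['ft_force'].round(2) if hasattr(o['ft_force'],'round') else o['ft_force'])
d=snap('wrist','w1.png');print(d['xyz'].round(1),d['R'].round(2).tolist(),proj(d,o['ee_pos']).round())
hsv=cv2.cvtColor(d['image'],cv2.COLOR_RGB2HSV)
for n,lo,hi in [('g',(45,120,60),(80,255,255)),('y',(22,130,100),(34,255,255)),('r',(172,150,90),(180,255,255)),('r0',(0,180,90),(5,255,255))]:
    m=cv2.inRange(hsv,lo,hi);N,l,s,c=cv2.connectedComponentsWithStats(m)
    for i in range(1,N):
        if s[i,4]>150: print(n,s[i].tolist(),c[i].round(1),onz(d,c[i],57.5).round(1))
E
```

```text
[ 472.5 -307.4  222.7] [[1.0, 0.003, -0.0], [0.003, -1.0, -0.0], [-0.0, 0.0, -1.0]] [-0.2   0.29 -0.26]
[ 539.7 -308.2  383.4] [[0.0, -0.97, -0.25], [-1.0, -0.0, -0.0], [0.0, 0.25, -0.97]] [[261. 236.]]
g [251, 160, 28, 28, 593] [264.4 173.6] [ 472.5 -310.1   57.5]
y [188, 157, 28, 28, 616] [201.7 170.8] [ 475.1 -246.    57.5]
```

View pics/w1.png

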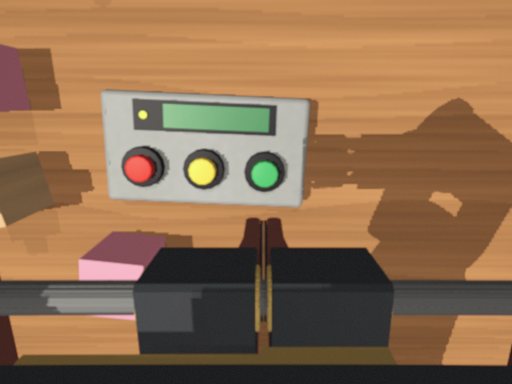

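The wrist picture shows green at (264,174), yellow at (202,171) and red at (140,168), with the fingertips just below green. I'll press green.

move_arm:
  steps:
    - [[0,0.08,1],0,1]
    - [[0,0,1],0,1]
    - [[0,0,1],0,1]
    - [[0,0,1],0,1]
    - [[0,0,1],0,1]
    - [[0,0,1],0,1]
    - [[0,0,0.4],0,1]
    - [[0,0,0.1],0,1]
    - [[0,0,0.08],0,1]
    - [[0,0,0.08],0,1]
    - [[0,0,0.08],0,1]
    - [[0,0,0.06],0,1]
    - [[0,0,0],0,1]
    - [[0,0,0],0,1]

```text
t: 3.92
ee_pos: [472.3, -311.1, 53.6]
orientation: [3.14, -0.0, 0.002]
ft_force: [-1.4, -3.0, 4.3]
width: 0.4
grasp_force: 2.0
```

move_arm:
  steps:
    - [[0,0,0.03],0,1]
    - [[0,0,0],0,1]
    - [[0,0,0],0,1]

```text
t: 4.17
ee_pos: [472.4, -311.0, 52.4]
orientation: [3.14, -0.0, 0.002]
ft_force: [-1.1, -3.6, 4.9]
width: 0.4
grasp_force: 2.6
```

move_arm:
  steps:
    - [[0,0,-0.5],0,1]
    - [[0,0,-0.5],0,1]
    - [[0,0,0],0,1]
    - [[0.1,-0.9,0],0,1]
    - [[0,-0.85,0],0,1]
    - [[0,-0.85,0],0,1]
    - [[0,0,0],0,1]
    - [[0,0,0],0,1]
    - [[0,0,0.5],0,1]
    - [[0,0,0.2],0,1]
    - [[0,0,0.1],0,1]
    - [[0,0,0.08],0,1]
    - [[0,0,0.08],0,1]
    - [[0,0,0.04],0,1]
    - [[0,0,0],0,1]
    - [[0,0,0],0,1]

```text
t: 5.5
ee_pos: [474.2, -245.9, 52.4]
orientation: [3.141, -0.0, 0.0]
ft_force: [-2.2, -0.9, 4.4]
width: 0.7
grasp_force: 2.5
```

move_arm:
  steps:
    - [[0,0,0.03],0,1]
    - [[0,0,0],0,1]
    - [[0,0,-1],0,1]
    - [[0,0,-1],0,1]
    - [[0,0,-1],0,1]
    - [[0,0,-1],0,1]
    - [[0,0,-1],0,1]
    - [[0,0,-1],0,1]
    - [[0,0,-1],0,0]
    - [[0,0,-1],0,0]
    - [[0,-0.95,0],0,0]
    - [[0,-0.95,0],0,0]
    - [[0,-0.95,0],0,0]
    - [[0,-0.95,0],0,0]
    - [[0,-0.95,0],0,0]
    - [[-0.2,-0.95,0],0,0]
    - [[-0.2,-0.95,0],0,0]
    - [[-0.2,-0.95,0],0,0]
    - [[-0.2,-0.95,0],0,0]
    - [[-0.2,-0.95,0],0,0]

```text
t: 7.17
ee_pos: [448.8, -6.9, 251.3]
orientation: [-3.142, 0.001, -0.0]
ft_force: [0.8, 0.8, -0.0]
width: 76.8
grasp_force: 0.0
```

```bash
python3 - <<'E'
from h import *
o=ctrl.get_obs(); print(np.round(o['ee_pos'],1),o['orientation'])
d=snap('wrist','w2.png')
pickle.dump(d,open('w2.pkl','wb'))
r=cams.boxes_of('wrist','probe');print(r[:2])
hsv=cv2.cvtColor(d['image'],cv2.COLOR_RGB2HSV)
m=cv2.inRange(hsv,(5,170,90),(16,255,255));N,l,s,c=cv2.connectedComponentsWithStats(m)
for i in range(1,N):
    if s[i,4]>100: print(s[i].tolist(),c[i].round(1))
E
```

```text
[448.8  -6.9 251.3] [-3.14156699e+00  8.85291639e-04 -3.57621891e-04]
[{'rect': [267.8, 181.4, 38.5, 54.0], 'p': 0.84}]
[249, 161, 31, 32, 674] [264.8 174.2]
[250, 194, 33, 17, 234] [267.3 205. ]
```

View pics/w2.png

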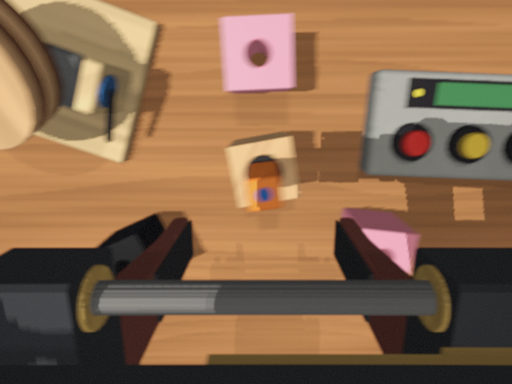

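```bash
python3 - <<'E'
from h import *
d=pickle.load(open('w2.pkl','rb'))
im=d['image'];hsv=cv2.cvtColor(im,cv2.COLOR_RGB2HSV)
print(hsv[170:214:4,264].tolist())
print('dot',onz(d,(264.5,194.5),164).round(1))
c=cv2.resize(im[125:220,215:310],None,fx=6,fy=6,interpolation=cv2.INTER_NEAREST);cv2.imwrite('pics/c2.png',c[:,:,::-1])
E
```

```text
[[11, 200, 138], [11, 205, 137], [12, 199, 168], [12, 193, 190], [11, 178, 186], [113, 132, 129], [107, 187, 134], [108, 172, 132], [9, 159, 180], [12, 194, 191], [13, 160, 175]]
dot [448.   -9.4 164. ]
```

View pics/c2.png

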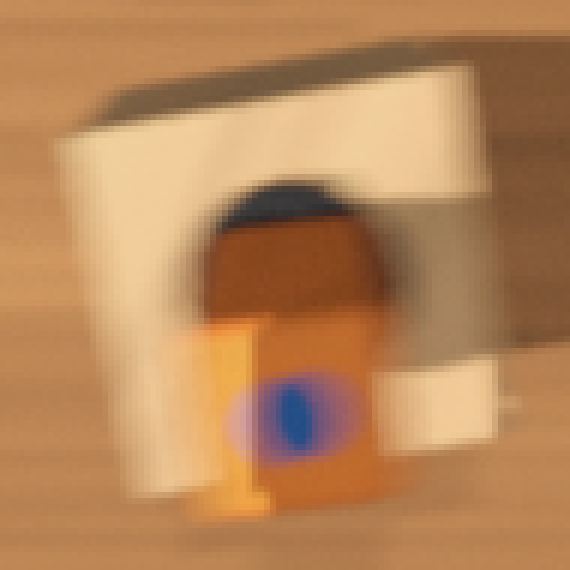

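Picture is motion-blurred (taken while the arm settled); I'll settle and retake.

move_arm:
  steps:
    - [[0,0,0],0,0]
    - [[0,0,0],0,0]
    - [[0,0,0],0,0]
    - [[0,0,0],0,0]

```text
t: 7.6
ee_pos: [449.5, -8.7, 251.1]
orientation: [3.141, -0.002, 0.0]
ft_force: [0.1, 0.3, -0.1]
width: 87.7
grasp_force: 0.0
```

```bash
python3 - <<'E'
from h import *
o=ctrl.get_obs(); print(np.round(o['ee_pos'],1))
d=snap('wrist');pickle.dump(d,open('w2.pkl','wb'));im=d['image']
hsv=cv2.cvtColor(im,cv2.COLOR_RGB2HSV)
m=cv2.inRange(hsv,(100,100,60),(125,255,255));m[:,:230]=0;m[:,300:]=0;m[:150]=0;m[225:]=0
v,u=np.nonzero(m);print('dot',u.mean(),v.mean(),onz(d,(u.mean(),v.mean()),164).round(1))
c=cv2.resize(im[125:220,215:310],None,fx=6,fy=6,interpolation=cv2.INTER_NEAREST);cv2.imwrite('pics/c3.png',c[:,:,::-1])
E
```

```text
[449.5  -8.7 251.1]
dot 265.90697674418607 194.2325581395349 [448.9 -12.3 164. ]
```

View pics/c3.png

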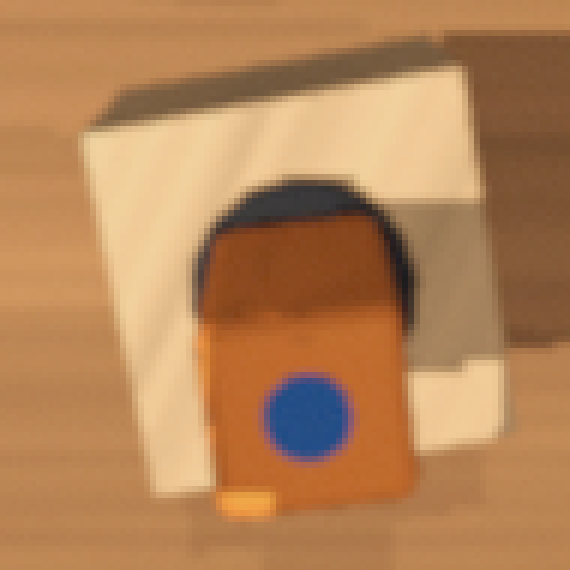

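Sharp now: the probe handle top has its blue dot at about (266,194), turned about +6.5°. Before gripping I'll look at the ring to get its tilt.

move_arm:
  steps:
    - [[0.12,-0.96,0],0,0]
    - [[0.12,-0.96,0],0,0]
    - [[0.12,-0.96,0],0,0]
    - [[0.12,-0.96,0],0,0]
    - [[0.12,-0.96,0],0,0]
    - [[0.12,-0.96,0],0,0]
    - [[0.12,-0.96,0],0,0]
    - [[0.12,-0.96,0],0,0]
    - [[0.12,-0.96,0],0,0]
    - [[0.12,-0.96,0],0,0]
    - [[0.12,-0.96,0],0,0]
    - [[0,0,0],0,0]
    - [[0,0,0],0,0]
    - [[0,0,0],0,0]
    - [[0,0,0],0,0]

```text
t: 8.9
ee_pos: [482.2, 254.9, 251.0]
orientation: [3.141, -0.002, -0.001]
ft_force: [-1.3, 0.3, 0.1]
width: 88.3
grasp_force: 0.0
```

```bash
python3 - <<'E'
from h import *
o=ctrl.get_obs(); print(np.round(o['ee_pos'],1))
d=snap('wrist');pickle.dump(d,open('w3.pkl','wb'));im=d['image']
print(d['K'],d['k1'])
for t in ['blank','mark']: print(t,[(np.round(b['rect']).tolist(),round(b['p'],2)) for b in cams.boxes_of('wrist',t)[:3]])
c=cv2.resize(im[:250,130:463],None,fx=2.4,fy=2.4,interpolation=cv2.INTER_LINEAR);cv2.imwrite('pics/c4.png',c[:,:,::-1])
E
```

```text
[482.2 254.9 251. ]
[[324.03953744   0.         263.03899512]
 [  0.         324.03953744 189.74384163]
 [  0.           0.           1.        ]] 0.007116381059878508
blank [([257.0, 93.0, 170.0, 175.0], 0.86)]
mark [([259.0, 93.0, 175.0, 169.0], 0.63)]
```

View pics/c4.png

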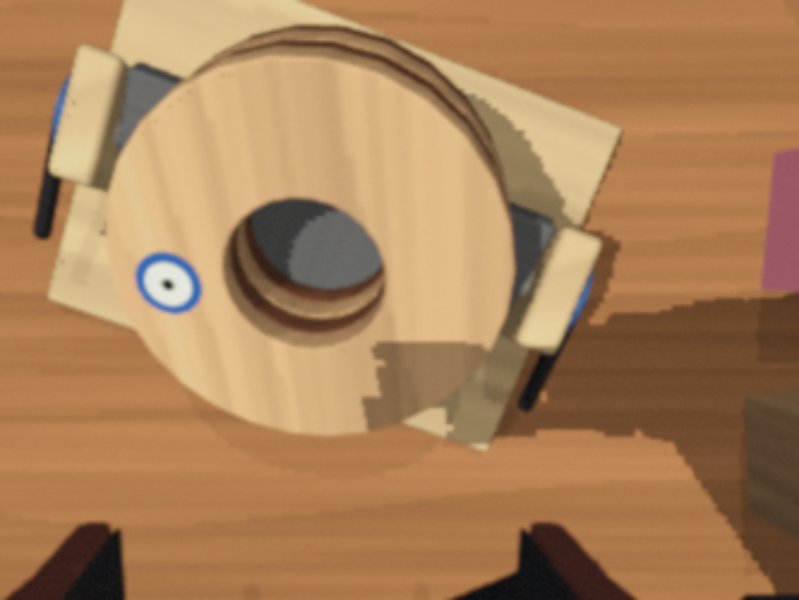

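The wrist picture shows the ring face outline, with its centre at about (304,270) and the mark dot at (168,284) in the crop. I'll fit the face pose from both views.

```bash
cat > fit.py <<'E'
from h import *
from scipy.optimize import least_squares
W=pickle.load(open('w3.pkl','rb'));ds=pickle.load(open('ds.pkl','rb'));T,S=ds['top'],ds['scene']
w=lambda L:(np.array(L)+.5)/2.4+[129.5,-.5]
t=lambda L:(np.array(L)+.5)/3+[29.5,144.5]
Wo=w([(308,54),(107,210),(325,437),(515,270),(170,120),(240,410),(180,365),(440,105),(497,200),(135,325)])
Wi=w([(300,198),(224,265),(385,270),(305,347),(245,220),(365,230),(250,325),(362,325)])
To=t([(76,130),(175,24),(303,150),(205,250)]);Ti=t([(146,135),(185,93),(234,150),(195,185)])
wm=w([(168,284)])[0];tm=t([(111,148)])[0];sm=np.array([424,158])
def frame(p):
    th,az=p[3:5];n=np.array([np.sin(th)*np.cos(az),np.sin(th)*np.sin(az),np.cos(th)])
    a=np.cross([0,1,0],n);a/=np.linalg.norm(a);return n,a,np.cross(n,a)
def res(p,full=False):
    c=p[:3];n,a,b=frame(p);r=[]
    for d,pts,rad in [(W,Wo,75),(W,Wi,30),(T,To,75),(T,Ti,30)]:
        o=np.zeros(3) if d is W else np.array([p[6],p[7],0])
        for uv in pts:
            v=ray(d,uv);q=d['xyz']+o+v*((c-d['xyz']-o)@n)/(v@n);r.append((np.linalg.norm(q-c)-rad)*(1 if d is W else .7))
    m=c+52*(np.cos(p[5])*a+np.sin(p[5])*b)
    r+=list((proj(W,m)[0]-wm)*1.5)+list(proj(T,m-[p[6],p[7],0])[0]-tm)+list((proj(S,m)[0]-sm)*.3)+[p[6]/2,p[7]/2]
    return (r,m) if full else r
for az0 in (2.8,):
    s=least_squares(res,[549,255,110,.4,az0,1.5,0,0],loss='soft_l1')
    r,m=res(s.x,True);print(s.cost,s.x[:3].round(1),'tilt',np.degrees(s.x[3:5]).round(1),'off',s.x[6:].round(1),'mark',m.round(1),'n',frame(s.x)[0].round(3))
    print(np.round(r,1)); J=s.jac;print('sd',np.sqrt(np.diag(np.linalg.inv(J.T@J))).round(3))
E
python3 fit.py
```

```text
19.654370059624885 [541.1 259.5 119.8] tilt [-30.  338.9] off [-0.2 -0.9] mark [538.9 310.1 108.1] n [-0.466  0.18   0.866]
[ 0.6 -0.5  1.7  0.  -6.1 -2.5 -4.9  1.6 -1.6  0.   0.5 -0.1  0.3  0.4
 -0.7  0.2  1.3 -1.6  0.4 -0.8 -0.1 -0.6 -1.1  0.2 -0.1  0.1  2.  -0.5
  0.9  0.1 -1.6  0.5 -0.1 -0.4]
sd [0.474 0.447 2.57  0.024 0.038 0.019 0.865 1.046]
```

```bash
cat > fit2.py <<'E'
import fit; from fit import *
# auto edge refine
def edges(d,p,rad,step=6):
    c=p[:3];n,a,b=frame(p);g=cv2.GaussianBlur(d['image'],(3,3),0).astype(float);out=[]
    o=np.zeros(3) if d is W else np.array([p[6],p[7],0])
    rr=np.arange(rad-7,rad+7.1,.5)
    for f in np.radians(np.arange(0,360,step)):
        P=c+rr[:,None]*(np.cos(f)*a+np.sin(f)*b)-o
        uv=proj(d,P).astype(np.float32)
        if uv.min()<2 or uv[:,1].max()>210: continue
        pr=cv2.remap(g,uv[:,0][None],uv[:,1][None],1)[0]
        gr=np.abs(pr[3:]-pr[:-3]).sum(1);i=gr.argmax()
        if gr[i]>50: out.append(uv[i+1:i+3].mean(0))
    return np.array(out)
p=s.x
def blue(d,x0,x1,y0,y1):
    h=cv2.cvtColor(d['image'],cv2.COLOR_RGB2HSV)[y0:y1,x0:x1];m=cv2.inRange(h,(100,90,50),(125,255,255))
    v,u=np.nonzero(m);return (u.min()+u.max())/2+x0 if len(u) else 0,(v.min()+v.max())/2+y0 if len(u) else 0,len(u)
print('scene blue',blue(S,405,440,148,170),'top',blue(T,58,77,184,205),'wrist',blue(W,180,217,100,135))
for k in range(4):
    fit.Wo=edges(W,p,75);fit.Wi=edges(W,p,30);fit.To=edges(T,p,75);fit.Ti=edges(T,p,30)
    s2=least_squares(res,p,loss='soft_l1',f_scale=.7);p=s2.x
r,m=res(p,True);n_=[len(x) for x in (fit.Wo,fit.Wi,fit.To,fit.Ti)]
th,az=np.degrees(p[3:5]);print(n_,p.round(2),'tilt',th,az,'mark',m.round(1),'n',frame(p)[0].round(3))
print('medabs',[np.median(np.abs(x)).round(2) for x in np.split(np.array(r)[:sum(n_)],np.cumsum(n_)[:-1])],np.round(r[sum(n_):],1))
for d,nm in((W,'w'),(T,'t'),(S,'s')): print(nm,proj(d,m).round(1))
E
python3 fit2.py | tail -9
```

```text
0.9  0.1 -1.6  0.5 -0.1 -0.4]
sd [0.474 0.447 2.57  0.024 0.038 0.019 0.865 1.046]
scene blue (0, 0, 0) top (np.float64(66.5), np.float64(194.0), 37) wrist (np.float64(199.5), np.float64(117.5), 173)
[46, 60, 27, 60] [ 5.4193e+02  2.5993e+02  1.1888e+02 -4.9000e-01  5.9300e+00  1.7200e+00
  7.0000e-02 -1.0000e+00] tilt -28.152610617422557 339.68788875591304 mark [538.8 310.7 107.9] n [-0.442  0.164  0.882]
medabs [np.float64(0.35), np.float64(0.51), np.float64(0.49), np.float64(0.19)] [ 1.2 -0.4  0.6  0.3 -1.6  0.5  0.  -0.5]
w [[200.5 117.8]]
t [[ 67.8 194.3]]
s [[418.8 159.6]]
```

move_arm:
  steps:
    - [[-0.12,0.97,0],0,0.3]
    - [[-0.12,0.97,0],0,0.3]
    - [[-0.12,0.97,0],0,0.3]
    - [[-0.12,0.97,0],0,0.3]
    - [[-0.12,0.97,0],0,0.3]
    - [[-0.12,0.97,0],0,0.3]
    - [[-0.12,0.97,0],0,0.3]
    - [[-0.12,0.97,0],0,0.3]
    - [[-0.12,0.97,0],0,0.3]
    - [[-0.12,0.97,0],0,0.3]
    - [[-0.12,0.97,0],0,0.3]
    - [[0,0,0.5],-0.7,0.3]
    - [[0,0,0.5],-0.6,0.3]
    - [[0,0,0.8],0,0.3]
    - [[0,0,0.8],0,0.3]
    - [[0,0,0.8],0,0.3]
    - [[0,0,0.8],0,0.3]
    - [[0,0,0.8],0,0.3]
    - [[0,0,0.7],0,0.3]
    - [[0,0,0],0,0.3]

```text
t: 10.72
ee_pos: [447.1, -11.0, 106.3]
orientation: [-3.136, -0.176, 0.008]
ft_force: [-0.5, 0.2, -0.0]
width: 61.3
grasp_force: 0.0
```

move_arm:
  steps:
    - [[0,0,0],0,1]
    - [[0,0,0],0,1]
    - [[0,0,0],0,1]
    - [[0,0,0],0,1]
    - [[0,0,0],0,1]
    - [[0,0,0],0,1]
    - [[0,0,0],0,1]

```text
t: 11.3
ee_pos: [449.8, -10.7, 109.4]
orientation: [3.136, 0.178, 0.002]
ft_force: [-1.1, -0.4, 7.4]
width: 28.2
grasp_force: 30.0
```

move_arm:
  steps:
    - [[0,0,-0.2],0,1]
    - [[0,0,-0.5],0,1]
    - [[0,0,-0.5],0,1]
    - [[0,0,-0.3],0,1]
    - [[0,0,0],0,1]
    - [[0,0,0],0,1]

```text
t: 11.8
ee_pos: [449.4, -10.6, 146.4]
orientation: [3.136, 0.178, 0.001]
ft_force: [-0.4, -0.6, -1.3]
width: 28.2
grasp_force: 30.0
```

move_arm:
  steps:
    - [[0,0,-0.12],0,1]
    - [[-0.16,0,0],0,1]
    - [[-0.16,0,0],0,1]
    - [[-0.16,0,0],0,1]
    - [[-0.16,0,0],0,1]
    - [[-0.16,0,0],0,1]
    - [[-0.16,0,0],0,1]
    - [[0,0,0],0,1]

```text
t: 12.47
ee_pos: [426.8, -13.4, 149.5]
orientation: [3.136, 0.177, 0.007]
ft_force: [3.7, 1.0, -2.1]
width: 27.8
grasp_force: 30.0
```

```bash
python3 - <<'E'
from h import *
o=ctrl.get_obs();print(o['ft_force'],o['moment'],o['ee_pos'],o['width'])
E
```

```text
[ 3.71167221  0.95028929 -2.09270476] [ 0.29613869 -1.07693733  0.02503427] [426.75698668 -13.35329698 149.47524605] 27.82727337581298
```

move_arm:
  steps:
    - [[-0.16,0,0.03],0,1]
    - [[-0.16,0,0.04],0,1]
    - [[-0.16,0,0.04],0,1]
    - [[-0.16,0,0.05],0,1]
    - [[-0.16,0,0.05],0,1]
    - [[-0.16,0,0.05],0,1]
    - [[0,0,0],0,1]
    - [[0,0,0],0,1]
    - [[0,0,0],0,1]

```text
t: 13.22
ee_pos: [402.2, -16.2, 142.9]
orientation: [3.136, 0.178, 0.002]
ft_force: [4.2, -1.0, 4.8]
width: 27.9
grasp_force: 30.0
```

```bash
python3 - <<'E'
from h import *
d=snap('scene');c=d['image'][100:220,190:330];a=cv2.resize(c,None,fx=4,fy=4,interpolation=cv2.INTER_CUBIC)
cv2.imwrite('pics/s3.png',a[:,:,::-1])
ds={'scene':d,'top':snap('top'),'wrist':snap('wrist')};pickle.dump(ds,open('ds3.pkl','wb'))
for n in ds:
    r=cams.boxes_of(n,'probe');print(n,[(np.round(b['rect']).tolist(),b['p']) for b in r[:2]])
E
```

```text
scene [([159.0, 228.0, 112.0, 68.0], 0.68), ([258.0, 142.0, 21.0, 66.0], 0.65)]
top []
wrist [([265.0, 200.0, 77.0, 150.0], 0.88)]
```

View pics/s3.png

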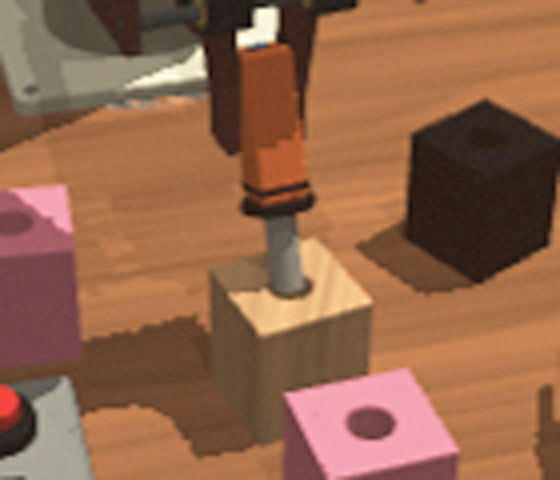

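The scene crop shows the probe leaning back in the grip, with its barrel still in the pale holder's hole. I'll lift it along its axis, turn to the ring's azimuth, and measure the tilt.

move_arm:
  steps:
    - [[-0.2,0,-0.38],0,1]
    - [[-0.4,0,-0.8],0,1]
    - [[-0.4,0,-0.8],0,1]
    - [[-0.4,0,-0.9],0,1]
    - [[0,0,-0.5],0,1]
    - [[0,0,0],1,1]
    - [[0,0,0],1,1]
    - [[0,0,0],1,1]
    - [[0,0,0],1,1]
    - [[0,0,0],1,1]
    - [[0,0,0],0.36,1]
    - [[0,0,0],0,1]
    - [[0,0,0],0,1]
    - [[0,0,0],0,1]

```text
t: 14.68
ee_pos: [365.4, -19.9, 226.4]
orientation: [3.092, -0.552, -0.005]
ft_force: [-0.2, -0.2, -2.3]
width: 28.1
grasp_force: 30.0
```

```bash
python3 - <<'E'
from h import *
o=ctrl.get_obs(); print(np.round(o['ee_pos'],1),o['width'],o['ft_force'].round(1))
ds={n:snap(n) for n in('wrist','scene','top')};d=ds['wrist'];pickle.dump((o,ds),open('ds4.pkl','wb'))
im=d['image']
Rt=R.from_rotvec(o['orientation']).as_matrix();E=np.array(o['ee_pos']);print('yaw',np.degrees(np.arctan2(Rt[1,0],Rt[0,0])))
def pt(th,z,dy=0): # probe axis point at probe z, tilt th, grip at s=95.4
    G=np.array([0,0,-19.]); u=np.array([-np.sin(th),0,-np.cos(th)]) # axis up in tool frame
    return E+Rt@(G+u*(z-95.4)+[0,dy,0])
for t in (20,24,28,32,36):
    th=np.radians(t);print(t,'tip',proj(d,pt(th,-20)).round().tolist(),'collar',proj(d,pt(th,45)).round().tolist(),'top',proj(d,pt(th,131)).round().tolist(),'scene tip',proj(ds['scene'],pt(th,-20)).round().tolist(),'top',proj(ds['scene'],pt(th,131)).round().tolist())
a=im[60:270,180:350];a=cv2.resize(a,None,fx=2.8,fy=2.8,interpolation=2)
cv2.imwrite('pics/w4.png',a[:,:,::-1])
E
```

```text
[365.4 -19.9 226.4] 28.108761292243344 [-0.2 -0.2 -2.3]
yaw -20.243800901990326
20 tip [[261.0, 144.0]] collar [[261.0, 192.0]] top [[259.0, 320.0]] scene tip [[246.0, 137.0]] top [[248.0, 64.0]]
24 tip [[261.0, 134.0]] collar [[261.0, 187.0]] top [[259.0, 324.0]] scene tip [[245.0, 138.0]] top [[248.0, 64.0]]
28 tip [[261.0, 125.0]] collar [[261.0, 183.0]] top [[259.0, 327.0]] scene tip [[245.0, 138.0]] top [[248.0, 64.0]]
32 tip [[261.0, 115.0]] collar [[261.0, 179.0]] top [[259.0, 330.0]] scene tip [[245.0, 139.0]] top [[248.0, 64.0]]
36 tip [[261.0, 106.0]] collar [[260.0, 174.0]] top [[259.0, 332.0]] scene tip [[244.0, 138.0]] top [[248.0, 64.0]]
```

View pics/w4.png

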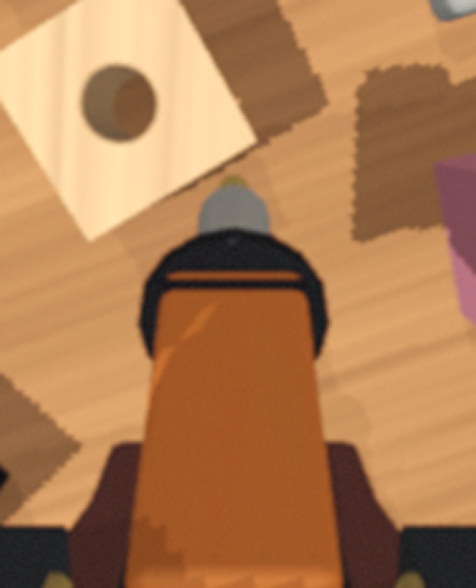

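The wrist crop shows the brass tip at about (263.6,123), the handle's lower front edge at row 164, and an empty holder. The probe is held square in the fingers' plane, tilted about 28°.

```bash
cat > tip.py <<'E'
from h import *
from scipy.optimize import least_squares
o,ds=pickle.load(open('ds4.pkl','rb'));d=ds['wrist']
Rt=R.from_rotvec(o['orientation']).as_matrix();E=np.array(o['ee_pos'])
def pt(th,s,e,x,z):
    u=np.array([-np.sin(th),0,-np.cos(th)]);w=np.array([np.cos(th),0,-np.sin(th)])
    return np.array([0,0,-19.])+u*(z-s)+w*(x+e)
def f(p):
    th,s,e=p;q=lambda x,z:proj(d,E+Rt@pt(th,s,e,x,z))[0,1]
    nose=min(proj(d,E+Rt@pt(th,s,e,4*np.sin(a),-16-4*np.cos(a)))[0,1] for a in np.linspace(0,1.5,10))
    return [nose-123.2,q(14,51)-163.8,(s-95.4)/1.5,(e+1)/1.5]
r=least_squares(f,[.49,95,0]);print(np.degrees(r.x[0]),r.x,f(r.x))
th,s,e=r.x
tip=pt(th,s,e,0,-20);print('tip in tool frame',tip.round(1))
n=np.array([-.442,.164,.882]);M=np.array([538.8,310.7,107.9])
u=Rt@np.array([-np.sin(th),0,-np.cos(th)]);print('axis',u.round(3),'angle to n',np.degrees(np.arccos(u@n)))
for c in (40,10,0,-6): print('tip',c,'off: TCP',(M+n*c-Rt@tip).round(1),'tool shift',(Rt.T@(M+n*c-Rt@tip-E)/25).round(2))
print('per mm along -n in tool units',(Rt.T@(-n)/25).round(4))
E
python3 tip.py
```

```text
25.414778086889623 [ 0.44357156 98.51247159  2.89543973] [np.float64(-0.6455048408703732), np.float64(1.7129198136522632), np.float64(2.074981059367597), np.float64(2.596959822732351)]
tip in tool frame [53.5  0.  86.8]
axis [-0.4    0.148  0.905] angle to n 2.7806897456883397
tip 40 off: TCP [471.2 335.7 230.1] tool shift [ -0.95 -14.81  -0.16]
tip 10 off: TCP [484.5 330.8 203.7] tool shift [ -0.38 -14.81   0.9 ]
tip 0 off: TCP [488.9 329.2 194.9] tool shift [ -0.19 -14.81   1.25]
tip -6 off: TCP [491.6 328.2 189.6] tool shift [ -0.08 -14.81   1.46]
per mm along -n in tool units [0.019  0.     0.0352]
```

move_arm:
  steps:
    - [[-0.06,-0.92,-0.01],0,1]
    - [[-0.06,-0.92,-0.01],0,1]
    - [[-0.06,-0.92,-0.01],0,1]
    - [[-0.06,-0.92,-0.01],0,1]
    - [[-0.06,-0.92,-0.01],0,1]
    - [[-0.06,-0.92,-0.01],0,1]
    - [[-0.06,-0.92,-0.01],0,1]
    - [[-0.06,-0.92,-0.01],0,1]
    - [[-0.06,-0.92,-0.01],0,1]
    - [[-0.06,-0.92,-0.01],0,1]
    - [[-0.06,-0.92,-0.01],0,1]
    - [[-0.06,-0.92,-0.01],0,1]
    - [[-0.06,-0.92,-0.01],0,1]
    - [[-0.06,-0.92,-0.01],0,1]
    - [[-0.06,-0.92,-0.01],0,1]
    - [[-0.05,-0.92,-0.01],0,1]
    - [[0,0,0],0,1]
    - [[0,0,0],0,1]
    - [[0,0,0],0,1]

```text
t: 16.42
ee_pos: [471.7, 332.7, 230.6]
orientation: [3.091, -0.553, -0.002]
ft_force: [-0.6, 0.9, -1.0]
width: 27.5
grasp_force: 30.0
```

```bash
cat > look.py <<'E'
import sys
from h import *
o=ctrl.get_obs(); print(np.round(o['ee_pos'],1),o['ft_force'].round(2),round(o['width'],1))
d=snap('wrist');t=snap('top');s=snap('scene');pickle.dump((o,{'wrist':d,'top':t,'scene':s}),open(sys.argv[1]+'.pkl','wb'))
im=d['image'];hsv=cv2.cvtColor(im,cv2.COLOR_RGB2HSV)
m=cv2.inRange(hsv,(100,110,60),(125,255,255));m[215:]=0
N,l,st,c=cv2.connectedComponentsWithStats(m)
for i in range(1,N):
    if st[i,4]>25:
        pts=np.argwhere(l==i)[:,::-1].astype(np.float32);print('blue',st[i].tolist(),c[i].round(1),[np.round(x,1) for x in cv2.fitEllipse(cv2.convexHull(pts))] if st[i,4]>60 else '')
Rt=R.from_rotvec(o['orientation']).as_matrix();E=np.array(o['ee_pos'])
print('tip model px',proj(d,E+Rt@[53.5,0,86.8]).round(1),'mark model px',proj(d,[538.8,310.7,107.9]).round(1))
m2=cv2.inRange(hsv,(18,100,60),(30,255,255))[80:170,240:290]
E
python3 look.py a1; python3 - <<'E'
import pickle,cv2,numpy as np
o,ds=pickle.load(open('a1.pkl','rb'))
a=cv2.resize(ds['wrist']['image'][60:210,180:350],None,fx=3.0,fy=3.0,interpolation=2)
b=cv2.resize(ds['scene']['image'][110:210,350:450],(300,300) ,interpolation=2);b=cv2.copyMakeBorder(b,0,a.shape[0]-300,0,0,0) if a.shape[0]>300 else b
cv2.imwrite('pics/a1.png',np.hstack([a,b[:a.shape[0]]])[:,:,::-1])
E
```

```text
[471.7 332.7 230.6] [-0.63  0.94 -0.97] 27.5
blue [183, 38, 4, 27, 56] [184.7  51.3] 
blue [244, 89, 29, 26, 195] [258.  100.8] [array([257.8, 101.6]), array([26.2, 28.7]), np.float64(94.0)]
tip model px [[261.1 125.4]] mark model px [[258.  102.2]]
```

```bash
python3 - <<'E'
from h import *
o,ds=pickle.load(open('a1.pkl','rb'));o4,ds4=pickle.load(open('ds4.pkl','rb'))
for d in (ds4['wrist'],ds['wrist']):
    h=cv2.cvtColor(d['image'],cv2.COLOR_RGB2HSV)
    for r in range(118,146,3):
        print(r,[tuple(int(k) for k in h[r,c]) for c in range(252,277,3)])
    print()
E
```

```text
118 [(18, 85, 255), (17, 88, 255), (17, 108, 206), (13, 142, 142), (14, 137, 180), (14, 139, 191), (14, 138, 190), (14, 138, 192), (15, 138, 203)]
121 [(17, 98, 232), (14, 134, 137), (13, 146, 140), (14, 141, 188), (14, 137, 188), (14, 139, 192), (14, 138, 194), (14, 139, 195), (15, 135, 206)]
124 [(14, 143, 173), (14, 138, 188), (15, 141, 183), (20, 150, 141), (20, 151, 142), (17, 145, 167), (14, 137, 196), (14, 137, 193), (14, 137, 199)]
127 [(15, 139, 192), (14, 136, 190), (15, 74, 141), (20, 36, 126), (18, 27, 125), (18, 54, 132), (13, 118, 182), (14, 138, 198), (15, 136, 200)]
130 [(14, 134, 192), (16, 49, 131), (21, 21, 121), (21, 21, 121), (16, 23, 122), (19, 22, 125), (19, 28, 127), (14, 112, 182), (14, 137, 196)]
133 [(13, 83, 145), (19, 23, 120), (19, 23, 122), (18, 21, 123), (22, 23, 123), (20, 24, 125), (20, 24, 126), (17, 32, 129), (14, 133, 193)]
136 [(18, 32, 118), (19, 23, 122), (20, 25, 123), (19, 23, 122), (18, 27, 124), (18, 24, 127), (21, 26, 126), (22, 23, 124), (14, 120, 180)]
139 [(18, 22, 114), (22, 23, 121), (22, 23, 122), (23, 25, 124), (23, 27, 124), (18, 2
[... 1024 characters left out ...]
16, 106, 182)]
133 [(18, 77, 175), (16, 25, 111), (18, 27, 114), (19, 25, 114), (18, 29, 116), (20, 26, 117), (18, 28, 118), (17, 37, 125), (16, 105, 179)]
136 [(16, 41, 119), (18, 27, 113), (24, 23, 113), (18, 29, 115), (20, 27, 114), (18, 26, 117), (21, 28, 118), (21, 22, 116), (16, 97, 177)]
139 [(20, 21, 107), (22, 25, 113), (18, 23, 113), (20, 26, 116), (16, 29, 116), (21, 28, 119), (21, 28, 119), (18, 22, 116), (16, 90, 165)]
142 [(19, 21, 96), (17, 22, 82), (15, 17, 60), (0, 13, 38), (20, 22, 35), (20, 28, 55), (20, 29, 80), (17, 23, 99), (17, 89, 172)]
145 [(126, 58, 22), (114, 49, 26), (120, 32, 24), (135, 16, 31), (60, 7, 38), (110, 32, 24), (80, 35, 22), (0, 0, 23), (158, 41, 25)]
```

```bash
cat > tip2.py <<'E'
from h import *
from scipy.optimize import least_squares
o,ds=pickle.load(open('a1.pkl','rb'));d=ds['wrist']
Rt=R.from_rotvec(o['orientation']).as_matrix();E=np.array(o['ee_pos'])
def pt(th,s,e,x,z):
    u=np.array([-np.sin(th),0,-np.cos(th)]);w=np.array([np.cos(th),0,-np.sin(th)])
    return np.array([0,0,-19.])+u*(z-s)+w*(x+e)
def f(p,hr):
    th,s,e=p;q=lambda x,z:proj(d,E+Rt@pt(th,s,e,x,z))[0,1]
    nose=min(proj(d,E+Rt@pt(th,s,e,4*np.sin(a),-16-4*np.cos(a)))[0,1] for a in np.linspace(0,1.5,12))
    return [nose-122.8,q(9,0)-126.5,q(20,45)-141.7,(q(14,51)-hr)*.5,(s-95.4)/3,(e+1)/2]
n=np.array([-.442,.164,.882]);M=np.array([538.8,310.7,107.9])
for hr in (157.5,163.8):
    r=least_squares(f,[.49,95,0],args=(hr,));th,s,e=r.x
    tip=pt(th,s,e,0,-20);tip[1]=1.5;u=Rt@np.array([-np.sin(th),0,-np.cos(th)])
    print(hr,np.degrees(th),s,e,np.round(f(r.x,hr),2),'tip',tip.round(1),'ang',np.degrees(np.arccos(u@n)))
    for c in (15,0,-6): print(c,(Rt.T@(M+n*c-Rt@tip-E)/25).round(2))
E
python3 tip2.py
```

```text
157.5 22.54005420695987 104.7447850268243 5.807789984253308 [-0.58 -0.38  1.78  0.21  3.11  3.4 ] tip [53.2  1.5 94. ] ang 5.580335773235982
15 [ 0.42 -0.17  0.62]
0 [ 0.7  -0.17  1.15]
-6 [ 0.81 -0.17  1.36]
163.8 23.100927878377174 103.45637137930647 5.368345133659759 [-0.69 -0.22  2.9  -2.32  2.69  3.18] tip [53.4  1.5 92.5] ang 5.013438930074658
15 [ 0.41 -0.17  0.68]
0 [ 0.69 -0.17  1.21]
-6 [ 0.81 -0.17  1.42]
```

```bash
python3 - <<'E'
from h import *
o=ctrl.get_obs();print(np.round(o['qpos'],2))
E
```

```text
[ 0.59  0.34  1.73 -0.    1.07  2.52]
```

move_arm:
  steps:
    - [[0,0,-0.8],-1,1]
    - [[0,0,-0.8],-1,1]
    - [[0,0,0],-1,1]
    - [[0,0,0],-1,1]
    - [[0,0,0],-1,1]
    - [[0,0,0],-1,1]
    - [[0,0,0],-1,1]
    - [[0,0,0],-1,1]
    - [[0,0,0],-1,1]
    - [[0,0,0],-1,1]
    - [[0,0,0],-1,1]
    - [[0,0,0],-1,1]
    - [[0,0,0],-1,1]
    - [[0,0,0],-1,1]
    - [[0,0,0],-1,1]
    - [[0,0,0],-1,1]
    - [[0,0,0],0,1]
    - [[0,0,0],0,1]
    - [[0,0,0],0,1]

```text
t: 18.15
ee_pos: [472.3, 332.9, 271.3]
orientation: [2.727, 1.559, -0.0]
ft_force: [0.0, 0.0, -1.1]
width: 27.7
grasp_force: 30.0
```

```bash
cat > sil.py <<'E'
from h import *
from scipy.optimize import minimize
o=ctrl.get_obs();s=snap('scene');t=snap('top')
pickle.dump((o,s,t),open('sil.pkl','wb'))
Rt=R.from_rotvec(o['orientation']).as_matrix();E=np.array(o['ee_pos']);print(E.round(1),'yaw',np.degrees(np.arctan2(Rt[1,0],Rt[0,0])))
c=cams.cut_out('scene','probe');print([(np.round(b['rect']).tolist(),round(b['p'],2)) for b in c[:3]])
print('expected tip/top px',proj(s,[E+Rt@[54,0,86],E+Rt@[-17,0,-52]]).round())
hsv=cv2.cvtColor(s['image'],cv2.COLOR_RGB2HSV)
x0,y0=np.maximum(proj(s,E+Rt@[20,0,20])[0].astype(int)-45,0)
print(x0,y0)
if c:
    m=c[0]['pixels']
    for y in range(*[int(k) for k in (c[0]['rect'][1]-c[0]['rect'][3]/2,c[0]['rect'][1]+c[0]['rect'][3]/2+1)],2):
        xs=np.nonzero(m[y])[0]
        if len(xs): print(y,xs.min(),xs.max(),len(xs),[tuple(int(k) for k in hsv[y,x]) for x in (xs.min(),(xs.min()+xs.max())//2,xs.max())])
E
python3 sil.py
```

```text
[472.3 332.9 271.3] yaw 59.515183206682025
[([445.0, 84.0, 23.0, 64.0], 0.82)]
expected tip/top px [[446. 114.]
 [429.  46.]]
393 38
54 446 448 3 [(10, 189, 109), (10, 187, 128), (11, 124, 125)]
56 445 448 4 [(10, 184, 101), (10, 191, 104), (9, 143, 128)]
58 444 449 6 [(8, 174, 85), (11, 195, 102), (13, 94, 103)]
60 443 449 7 [(10, 193, 78), (10, 189, 109), (11, 138, 124)]
62 441 450 10 [(6, 133, 46), (10, 191, 108), (45, 16, 64)]
64 441 450 10 [(7, 167, 55), (11, 195, 115), (48, 21, 61)]
66 441 450 10 [(8, 181, 72), (10, 192, 114), (78, 23, 56)]
68 440 450 11 [(8, 159, 69), (10, 190, 114), (12, 100, 89)]
70 440 450 11 [(9, 181, 86), (10, 195, 114), (11, 145, 121)]
72 439 450 12 [(8, 159, 74), (10, 195, 114), (11, 136, 111)]
74 439 450 12 [(10, 175, 89), (10, 181, 117), (10, 166, 132)]
76 438 450 13 [(7, 163, 75), (10, 188, 115), (9, 175, 150)]
78 437 450 14 [(10, 192, 85), (10, 186, 115), (9, 178, 139)]
80 435 451 17 [(11, 168, 105), (10, 191, 115), (14, 103, 82)]
82 435 453 19 [(12, 155, 117), (10, 184, 108), (30, 7, 38)]
84 434 454 21 [(12, 151, 105), (6, 112, 32), (12, 124, 80)]

[... 220 characters left out ...]
, 75), (14, 111, 173)]
94 439 449 11 [(12, 137, 156), (19, 38, 73), (13, 115, 173)]
96 439 450 12 [(12, 146, 173), (18, 41, 81), (12, 154, 177)]
98 439 450 12 [(12, 148, 171), (20, 39, 79), (12, 155, 174)]
100 439 450 12 [(12, 149, 169), (16, 40, 82), (13, 136, 172)]
102 440 450 11 [(13, 136, 146), (18, 40, 83), (13, 112, 171)]
104 440 450 11 [(12, 147, 175), (18, 37, 82), (14, 113, 165)]
106 440 450 11 [(12, 149, 170), (18, 38, 80), (13, 106, 157)]
108 441 449 9 [(13, 144, 154), (16, 69, 81), (12, 153, 178)]
110 442 448 7 [(12, 148, 179), (20, 152, 82), (15, 150, 177)]
112 443 449 7 [(13, 149, 166), (20, 143, 96), (11, 149, 171)]
114 444 448 5 [(13, 151, 152), (19, 152, 87), (15, 148, 155)]
```

```bash
python3 - <<'E'
from h import *
o,s,t=pickle.load(open('sil.pkl','rb'))
Rt=R.from_rotvec(o['orientation']).as_matrix();E=np.array(o['ee_pos'])
im=cv2.cvtColor(s['image'],cv2.COLOR_RGB2HSV).astype(int);H,Sa,V=[im[:,:,k] for k in range(3)]
P=[]
for y in range(92,117):
    x=np.arange(432,458); bg=V[y,np.r_[432:436,454:458]].mean()
    w=np.clip((bg-V[y,x])/ (bg-80),0,1); w[w<.3]=0
    P.append((y,(w*x).sum()/max(w.sum(),.1),w.sum()))
P=np.array(P);print(P.round(1).tolist())
k=(P[:,0]>=94)&(P[:,0]<=114)
print('slope dx/dy',np.polyfit(P[k,0],P[k,1],1,w=np.sqrt(P[k,2]))[0])
def pt(th,z,s_=96,e=0):
    u=np.array([-np.sin(th),0,-np.cos(th)]);w=np.array([np.cos(th),0,-np.sin(th)]);return E+Rt@(np.array([0,0,-19.])+u*(z-s_)+w*e)
for d in (14,18,20,22,24,26,28,30,32):
    a=proj(s,[pt(np.radians(d),z) for z in (45,0,-20)]);b=a[0]-a[2];print(d,a.round(1).tolist(),round(b[0]/b[1],3))
E
```

```text
[[92.0, 443.6, 9.3], [93.0, 443.6, 8.9], [94.0, 443.7, 8.2], [95.0, 443.6, 8.1], [96.0, 443.6, 8.0], [97.0, 443.6, 8.1], [98.0, 443.7, 7.9], [99.0, 443.8, 7.7], [100.0, 443.8, 7.8], [101.0, 444.1, 8.1], [102.0, 444.4, 7.6], [103.0, 444.5, 7.7], [104.0, 444.5, 7.7], [105.0, 444.5, 7.8], [106.0, 444.6, 7.8], [107.0, 444.3, 6.8], [108.0, 444.6, 4.8], [109.0, 445.3, 3.3], [110.0, 445.4, 3.0], [111.0, 445.4, 2.8], [112.0, 445.4, 3.0], [113.0, 445.5, 2.9], [114.0, 445.9, 2.5], [115.0, 446.0, 1.3], [116.0, 0.0, 0.0]]
slope dx/dy 0.10693888138117844
14 [[432.8, 87.7], [432.5, 107.5], [432.4, 115.9]] -0.017
18 [[434.7, 87.5], [435.9, 107.1], [436.4, 115.5]] 0.062
20 [[435.6, 87.3], [437.6, 106.8], [438.5, 115.2]] 0.102
22 [[436.6, 87.1], [439.3, 106.5], [440.5, 114.8]] 0.143
24 [[437.5, 86.9], [441.1, 106.2], [442.6, 114.4]] 0.185
26 [[438.4, 86.6], [442.8, 105.7], [444.6, 113.9]] 0.227
28 [[439.3, 86.4], [444.5, 105.3], [446.7, 113.4]] 0.271
30 [[440.3, 86.1], [446.2, 104.8], [448.7, 112.8]] 0.316
32 [[441.2, 85.7], [447.9, 104.2], [450.7, 112.1]] 0.362
```

```bash
cat > joint.py <<'E'
from h import *
from scipy.optimize import least_squares
o1,ds=pickle.load(open('a1.pkl','rb'));d=ds['wrist'];o2,s,t=pickle.load(open('sil.pkl','rb'))
F=lambda o:(R.from_rotvec(o['orientation']).as_matrix(),np.array(o['ee_pos']))
def pt(p,x,z):
    th,s_,e,dy=p[:4];u=np.array([-np.sin(th),0,-np.cos(th)]);w=np.array([np.cos(th),0,-np.sin(th)])
    return np.array([0,dy,-19.])+u*(z-s_)+w*(x+e)
def f(p):
    R1,E1=F(o1);R2,E2=F(o2);th=p[0]
    q=lambda x,z:proj(d,E1+R1@pt(p,x,z))[0]
    nose=min(proj(d,E1+R1@pt(p,4*np.sin(a),-16-4*np.cos(a)))[0,1] for a in np.linspace(0,1.5,12))
    off=np.array(p[4:7])
    S=lambda x,z:proj(s,E2+R2@pt(p,x,z)+off)[0]
    tip=S(0,-18);ba=S(0,3);bb=S(0,35);top=S(0,131)
    lx=lambda P:443.55+max(0,0)+0
    line=lambda y:443.3+.107*(y-92)
    return [nose-122.8,q(9,0)[1]-126.2,q(20,45)[1]-141.7,(q(0,0)[0]-263),
      tip[0]-445.9,(tip[1]-114.5)*.7,(ba[0]-line(ba[1]))*1.5,(bb[0]-line(bb[1]))*1.5,(S(0,45)[1]-90)*.3,*(off/2),p[3]/2,(p[1]-95.4)/4,p[2]/15]
r=least_squares(f,[.4,95,5,0,0,0,0]);J=r.jac;print('deg',np.degrees(r.x[0]),r.x.round(2),'sd',np.sqrt(np.diag(np.linalg.inv(J.T@J))).round(3));print(np.round(f(r.x),2))
print('tip tool',pt(r.x,0,-20).round(1))
E
python3 joint.py
```

```text
deg 20.877107273024937 [ 0.36 97.51 11.92  1.32  0.57  0.36 -0.41] sd [0.012 2.392 1.606 0.658 1.65  1.56  1.868]
[ 0.01 -0.12  0.06 -0.18 -0.17 -0.1   0.01 -0.07 -0.84  0.29  0.18 -0.21
  0.66  0.53  0.79]
tip tool [53.   1.3 86.6]
```

The joint fit of the wrist and scene views is consistent: the probe leans only 20.9°, because it also slid about 12 mm along the pads. It needs about 7° more. I'll push the barrel against the fixed holder's top edge, on its open left side.

move_arm:
  steps:
    - [[0,0,0],-1,1]
    - [[0,0,0],-1,1]
    - [[0,0,0],-1,1]
    - [[0,0,0],-1,1]
    - [[0,0,0],-1,1]
    - [[0,0,0],-1,1]
    - [[0,0,0],-1,1]
    - [[0,0,0],-1,1]

```text
t: 18.97
ee_pos: [472.3, 333.3, 271.1]
orientation: [2.022, 2.405, -0.0]
ft_force: [-0.2, -0.5, -1.6]
width: 27.7
grasp_force: 30.0
```

move_arm:
  steps:
    - [[-0.89,-0.23,0],0,1]
    - [[-0.89,-0.23,0],0,1]
    - [[-0.89,-0.23,0],0,1]
    - [[-0.89,-0.23,0],0,1]
    - [[-0.89,-0.23,0],0,1]
    - [[-0.89,-0.23,0],0,1]
    - [[-0.89,-0.23,0],0,1]
    - [[-0.89,-0.23,0],0,1]
    - [[-0.89,-0.23,0],0,1]
    - [[-0.89,-0.23,0],0,1]
    - [[-0.89,-0.23,0],0,1]
    - [[-0.89,-0.23,0],0,1]
    - [[-0.89,-0.23,0],0,1]
    - [[-0.89,-0.23,0],0,1]
    - [[0,0,0],0,1]
    - [[0,0,0],0,1]
    - [[0,0,0],0,1]

```text
t: 20.38
ee_pos: [445.5, 13.0, 271.3]
orientation: [2.027, 2.4, 0.001]
ft_force: [0.0, -0.6, -1.6]
width: 28.0
grasp_force: 30.0
```

move_arm:
  steps:
    - [[0,0,1],0,1]
    - [[0,0,1],0,1]
    - [[0,0,1],0,1]
    - [[0,0,1],0,1]
    - [[0,0,1],0,1]
    - [[0,0,0.36],0,1]
    - [[0,0,0],0,1]
    - [[0,0,0],0,1]
    - [[-0.5,0,0],0,1]
    - [[-0.4,0,0],0,1]
    - [[0,0,0],0,1]
    - [[0,0,0],0,1]

```text
t: 21.38
ee_pos: [450.0, -9.8, 138.2]
orientation: [2.027, 2.398, 0.002]
ft_force: [0.3, -0.3, -0.3]
width: 27.6
grasp_force: 30.0
```

move_arm:
  steps:
    - [[-0.2,0,0],0,1]
    - [[0,0,0],0,1]

```text
t: 21.55
ee_pos: [450.1, -14.3, 137.7]
orientation: [-2.027, -2.4, -0.001]
ft_force: [-0.8, 2.2, 2.4]
width: 27.8
grasp_force: 30.0
```

move_arm:
  steps:
    - [[-0.7,0,0],0,1]
    - [[0,0,0],0,1]
    - [[0.8,0,-0.5],0,1]
    - [[0.6,0,-0.8],0,1]
    - [[0,0,-1],0,1]
    - [[0,0,-1],0,1]
    - [[0,0,-1],0,1]
    - [[0,0,-0.6],0,1]

```text
t: 22.22
ee_pos: [447.8, 3.2, 262.2]
orientation: [2.024, 2.399, 0.002]
ft_force: [0.3, 0.4, 0.4]
width: 27.5
grasp_force: 30.0
```

move_arm:
  steps:
    - [[0,0,0],0,1]
    - [[0,0,0],0,1]
    - [[0,0,0],0,1]

```text
t: 22.47
ee_pos: [446.2, 3.0, 258.6]
orientation: [-2.025, -2.4, 0.002]
ft_force: [0.3, -0.3, -1.4]
width: 27.8
grasp_force: 30.0
```

```bash
cat > meas.py <<'E'
from h import *
import sys
o=ctrl.get_obs();W=snap('wrist');s=snap('scene');pickle.dump((o,W,s),open(sys.argv[1]+'.pkl','wb'))
c=cams.cut_out('scene','probe');print(np.round(o['ee_pos'],1),[(np.round(b['rect']).tolist(),round(b['p'],2)) for b in c[:3]])
Rt=R.from_rotvec(o['orientation']).as_matrix();E=np.array(o['ee_pos'])
print('yaw',np.degrees(np.arctan2(Rt[1,0],Rt[0,0])),'exp tip',proj(s,E+Rt@[58,1,82]).round())
h=cv2.cvtColor(W['image'],cv2.COLOR_RGB2HSV)
print('wrist',[(r,*[int(k) for k in h[r,263]]) for r in range(92,150)])
b=min(c,key=lambda b:abs(b['rect'][0]-proj(s,E+Rt@[30,1,30])[0,0])) if c else None
hs=cv2.cvtColor(s['image'],cv2.COLOR_RGB2HSV)
if b:
    m=b['pixels'];ys=np.nonzero(m.any(1))[0]
    for y in range(ys.min(),ys.max()+3,2):
        xs=np.nonzero(m[y])[0]
        xs=xs if len(xs) else np.array([xc]);xc=int(xs.mean())
        print(y,xs.min(),xs.max(),' '.join('%d/%d/%d'%tuple(hs[y,x]) for x in range(xc-8,xc+10,2)) if y>ys.max()-34 else '')
E
python3 meas.py b1
```

```text
[446.2   3.  258.6] [([283.0, 91.0, 41.0, 58.0], 0.66), ([403.0, 172.0, 74.0, 36.0], 0.32)]
yaw 99.68428423023265 exp tip [[294. 123.]]
wrist [(92, 15, 142, 200), (93, 14, 140, 198), (94, 17, 142, 191), (95, 20, 144, 196), (96, 21, 145, 199), (97, 21, 147, 198), (98, 21, 146, 199), (99, 21, 134, 196), (100, 20, 86, 187), (101, 19, 40, 179), (102, 19, 23, 176), (103, 19, 23, 177), (104, 19, 25, 176), (105, 18, 26, 178), (106, 18, 24, 178), (107, 19, 24, 178), (108, 21, 24, 177), (109, 19, 24, 178), (110, 21, 24, 178), (111, 20, 26, 178), (112, 19, 24, 179), (113, 18, 26, 179), (114, 19, 24, 177), (115, 19, 24, 178), (116, 19, 24, 179), (117, 18, 24, 178), (118, 18, 26, 179), (119, 19, 24, 178), (120, 19, 23, 178), (121, 21, 23, 176), (122, 19, 26, 158), (123, 18, 28, 108), (124, 10, 15, 50), (125, 135, 15, 33), (126, 140, 24, 32), (127, 140, 22, 35), (128, 15, 15, 34), (129, 0, 0, 35), (130, 165, 13, 39), (131, 135, 14, 36), (132, 0, 8, 34), (133, 130, 23, 34), (134, 150, 8, 34), (135, 140, 21, 36), (136, 150, 14, 36), (137, 135, 28, 36), (138, 105, 30, 34), (139, 0, 43, 42), (140, 9,
[... 1517 characters left out ...]
7/81 17/52/88 18/44/98 22/35/132 12/107/167 12/149/175
111 292 299 13/149/176 13/148/179 13/125/124 18/54/81 17/54/85 19/48/100 21/36/133 12/106/176 13/152/181
113 293 299 12/145/183 13/147/182 13/125/129 16/48/80 15/53/86 17/48/100 22/32/144 13/146/188 12/146/189
115 294 299 12/147/182 12/145/185 12/145/181 13/85/96 16/46/84 16/41/93 15/125/153 12/148/186 12/147/184
117 297 300 12/146/182 12/150/182 13/147/167 12/141/166 19/142/88 19/150/133 14/149/181 12/147/177 13/151/176
119 299 300 12/148/179 13/148/177 12/149/178 12/147/175 18/140/89 18/147/139 12/149/170 12/150/172 13/146/170
121 299 299 12/145/172 12/145/172 12/148/171 13/149/171 13/148/157 13/145/160 12/145/174 13/148/171 12/149/175
```

```bash
cat > joint2.py <<'E'
from h import *
from scipy.optimize import least_squares
import sys
o,W,s=pickle.load(open('b1.pkl','rb'))
Rt=R.from_rotvec(o['orientation']).as_matrix();E=np.array(o['ee_pos'])
im=cv2.cvtColor(s['image'],cv2.COLOR_RGB2HSV).astype(float);P=[]
for y in range(107,121):
    x=np.arange(284,308);w=np.where((im[y,x,1]<75)|((im[y,x,0]>=17)&(im[y,x,0]<=24)),1.,np.where(im[y,x,1]<125,.5,0))
    P.append((y,(w*x).sum()/max(w.sum(),.1),w.sum()))
P=np.array(P);print(P.round(1).tolist());k=P[:,2]>1;L=np.polyfit(P[k,0],P[k,1],1);print('line',L)
def pt(p,x,z):
    th,s_,e,dy=p[:4];u=np.array([-np.sin(th),0,-np.cos(th)]);w=np.array([np.cos(th),0,-np.sin(th)])
    return np.array([0,dy,-19.])+u*(z-s_)+w*(x+e)
def f(p):
    q=lambda x,z:proj(W,E+Rt@pt(p,x,z))[0]
    nose=min(proj(W,E+Rt@pt(p,4*np.sin(a),-16-4*np.cos(a)))[0,1] for a in np.linspace(0,1.5,12))
    S=lambda x,z:proj(s,E+Rt@pt(p,x,z)+p[4:7])[0]
    line=lambda v:v[0]-np.polyval(L,v[1])
    return [nose-94.3,q(9,0)[1]-100.2,q(20,45)[1]-123.4,q(0,0)[0]-263,line(S(0,35))*1.5,line(S(0,-10))*1.5,(S(0,-20)[1]-120.8)*.7,*(p[4:7]/2),p[3]/2,(p[1]-97.5)/2,p[2]/15]
r=least_squares(f,[.5,95,10,0,0,0,0]);J=r.jac;print('deg',np.degrees(r.x[0]),r.x.round(2),'sd',np.sqrt(np.diag(np.linalg.inv(J.T@J))).round(3));print(np.round(f(r.x),2))
tip=pt(r.x,0,-20);print('tip tool',tip.round(1))
E
python3 joint2.py
```

```text
[[107.0, 294.0, 10.0], [108.0, 294.5, 9.0], [109.0, 295.0, 10.0], [110.0, 295.5, 9.0], [111.0, 296.3, 9.5], [112.0, 296.5, 9.0], [113.0, 296.8, 8.5], [114.0, 297.0, 8.0], [115.0, 296.7, 5.5], [116.0, 297.2, 6.5], [117.0, 299.0, 3.0], [118.0, 300.0, 3.0], [119.0, 300.0, 3.0], [120.0, 300.0, 1.0]]
line [  0.47318977 243.33616461]
deg 28.94959026005058 [ 0.51 98.31 17.48 -0.99  0.81  0.91 -0.69] sd [0.012 1.693 1.42  0.62  1.904 1.268 1.755]
[ 0.37 -0.13 -0.19  0.32 -0.8   0.46 -1.03  0.4   0.45 -0.34 -0.49  0.4
  1.17]
tip tool [72.6 -1.  76.1]
```

Tilt is now 28.9° against 28.2° for the ring, which is well within tolerance. I'll turn to the ring's azimuth, just inside the last joint's limit, and go to a hover.

move_arm:
  steps:
    - [[0,0,0],1,1]
    - [[0,0,0],1,1]
    - [[0,0,0],1,1]
    - [[0,0,0],1,1]
    - [[0,0,0],1,1]
    - [[0,0,0],1,1]
    - [[0,0,0],1,1]
    - [[0,0,0],1,1]
    - [[0,0,0],1,1]
    - [[0,0,0],1,1]
    - [[0,0,0],1,1]
    - [[0,0,0],1,1]
    - [[0,0,0],1,1]
    - [[0,0,0],1,1]
    - [[0,0,0],1,1]
    - [[0,0,0],1,1]
    - [[0,0,0],1,1]
    - [[0,0,0],1,1]
    - [[0,0,0],1,1]
    - [[0,0,0],1,1]

```text
t: 24.28
ee_pos: [446.5, 2.8, 258.7]
orientation: [-3.142, 0.016, 0.003]
ft_force: [0.2, 0.2, -0.9]
width: 27.7
grasp_force: 30.0
```

move_arm:
  steps:
    - [[0,0,0],1,1]
    - [[0,0,0],1,1]
    - [[0,0,0],1,1]
    - [[0,0,0],0.6,1]
    - [[-0.27,-0.92,0],0,1]
    - [[-0.27,-0.92,0],0,1]
    - [[-0.27,-0.92,0],0,1]
    - [[-0.27,-0.92,0],0,1]
    - [[-0.27,-0.92,0],0,1]
    - [[-0.27,-0.92,0],0,1]
    - [[-0.27,-0.92,0],0,1]
    - [[-0.27,-0.92,0],0,1]
    - [[-0.27,-0.92,0],0,1]
    - [[-0.27,-0.92,0],0,1]
    - [[-0.27,-0.92,0],0,1]
    - [[-0.27,-0.92,0],0,1]
    - [[-0.27,-0.92,0],0,1]
    - [[-0.27,-0.86,0],0,1]
    - [[0,0,0.9],0,1]
    - [[0,0,0.9],0,1]

```text
t: 25.95
ee_pos: [458.4, 338.5, 214.0]
orientation: [-3.101, 0.497, -0.002]
ft_force: [-0.0, 0.2, -2.2]
width: 28.2
grasp_force: 30.0
```

move_arm:
  steps:
    - [[0,0,0],0,1]
    - [[0,0,0],0,1]
    - [[0,0,0],0,1]
    - [[0,0,0],0,1]

```text
t: 26.28
ee_pos: [458.7, 337.0, 215.8]
orientation: [-3.1, 0.501, -0.002]
ft_force: [-0.7, -0.5, -0.6]
width: 27.9
grasp_force: 30.0
```

```bash
cat > servo.py <<'E'
from h import *
o=ctrl.get_obs();d=snap('wrist');E=np.array(o['ee_pos']);Rt=R.from_rotvec(o['orientation']).as_matrix()
print(E.round(1),'yaw',np.degrees(np.arctan2(Rt[1,0],Rt[0,0])),o['ft_force'].round(2),o['moment'].round(3),round(o['width'],1))
h=cv2.cvtColor(d['image'],cv2.COLOR_RGB2HSV)
m=cv2.inRange(h,(100,110,60),(125,255,255));m[215:]=0;N,l,st,c=cv2.connectedComponentsWithStats(m)
for i in range(1,N):
    if st[i,4]>25: print('blue',st[i].tolist(),c[i].round(1))
g=((h[:,:,1]<50)&(h[:,:,2]<190)&(h[:,:,2]>60))
print('wrist col263',[(r,*[int(k) for k in h[r,263]]) for r in range(84,128,1)])
for r in (104,110,116): xs=np.nonzero(g[r,245:285])[0]+245;print(r,xs.min() if len(xs) else 0,xs.max() if len(xs) else 0)
n=np.array([-.442,.164,.882]);M=np.array([538.8,310.7,107.9]);tip=np.array([72.6,0,76.1])
t=E+Rt@tip;print('tip',t.round(1),'rel mark along n',((t-M)@n).round(1),'lateral tool',(Rt.T@((t-M)-n*((t-M)@n))).round(1))
print('px tip',proj(d,t).round(1),'mark',proj(d,M).round(1))
E
python3 servo.py
```

```text
[458.7 337.  215.8] yaw -18.341388374384024 [-0.66 -0.52 -0.6 ] [0.061 0.012 0.033] 27.9
blue [183, 10, 4, 33, 62] [184.8  28.4]
blue [246, 69, 31, 29, 221] [260.6  80.6]
wrist col263 [(84, 39, 14, 129), (85, 37, 16, 147), (86, 37, 12, 187), (87, 39, 11, 222), (88, 36, 10, 245), (89, 36, 10, 251), (90, 33, 11, 250), (91, 33, 11, 250), (92, 33, 11, 250), (93, 30, 11, 246), (94, 25, 19, 224), (95, 20, 63, 193), (96, 20, 134, 175), (97, 20, 152, 173), (98, 20, 150, 173), (99, 20, 139, 163), (100, 19, 84, 151), (101, 20, 35, 151), (102, 20, 25, 155), (103, 21, 23, 154), (104, 19, 26, 156), (105, 18, 25, 155), (106, 19, 26, 156), (107, 20, 25, 155), (108, 22, 25, 154), (109, 22, 25, 155), (110, 18, 25, 154), (111, 20, 25, 155), (112, 19, 26, 156), (113, 19, 26, 155), (114, 21, 26, 155), (115, 21, 26, 154), (116, 19, 26, 155), (117, 21, 26, 155), (118, 20, 25, 155), (119, 19, 23, 154), (120, 18, 25, 150), (121, 21, 27, 132), (122, 21, 24, 108), (123, 20, 22, 70), (124, 150, 15, 34), (125, 98, 33, 31), (126, 140, 24, 32), (127, 138, 39, 33)]
104 255 270
110 252 274
116 250 275
tip [527.7 314.2 139.7] rel mark along n 33.5 lateral tool [ 4.2  0.7 -2.2]
px tip [[261.   98.5]] mark [[261.1  84.1]]
```

move_arm:
  steps:
    - [[-0.16,-0.05,0.09],0,1]
    - [[0.13,0,0.24],0,1]
    - [[0.13,0,0.24],0,1]
    - [[0.13,0,0.24],0,1]
    - [[0.13,0,0.24],0,1]
    - [[0,0,0],0,1]
    - [[0,0,0],0,1]
    - [[0,0,0],0,1]

```text
t: 27.0
ee_pos: [466.8, 335.0, 188.2]
orientation: [3.101, -0.5, -0.001]
ft_force: [0.3, -0.2, -0.9]
width: 28.1
grasp_force: 30.0
```

```bash
python3 servo.py
```

```text
[466.8 335.  188.2] yaw -18.32942091087061 [ 0.31 -0.17 -0.88] [ 0.049  0.157 -0.   ] 28.1
blue [176, 13, 4, 35, 77] [177.4  30.6]
blue [474, 23, 4, 20, 30] [475.8  32.4]
blue [245, 77, 34, 29, 257] [261.7  88.3]
wrist col263 [(84, 38, 11, 251), (85, 38, 11, 251), (86, 38, 11, 251), (87, 38, 12, 251), (88, 38, 11, 251), (89, 39, 10, 251), (90, 36, 10, 243), (91, 39, 13, 201), (92, 38, 16, 128), (93, 20, 11, 68), (94, 17, 94, 95), (95, 19, 144, 154), (96, 20, 150, 172), (97, 21, 149, 173), (98, 20, 147, 172), (99, 20, 142, 162), (100, 19, 90, 148), (101, 19, 37, 150), (102, 19, 26, 155), (103, 20, 25, 154), (104, 20, 25, 154), (105, 20, 25, 154), (106, 20, 25, 155), (107, 20, 25, 154), (108, 22, 25, 153), (109, 22, 25, 154), (110, 21, 26, 155), (111, 21, 28, 155), (112, 19, 26, 154), (113, 19, 26, 155), (114, 21, 26, 154), (115, 20, 25, 153), (116, 19, 26, 154), (117, 21, 26, 154), (118, 19, 26, 155), (119, 20, 25, 154), (120, 19, 24, 149), (121, 24, 27, 132), (122, 20, 28, 108), (123, 21, 27, 67), (124, 90, 7, 35), (125, 98, 35, 29), (126, 120, 9, 28), (127, 165, 15, 34)]
104 254 276
110 251 274
116 251 275
tip [535.7 312.2 112.1] rel mark along n 5.3 lateral tool [-0.9 -0.3  0.5]
px tip [[261.   98.5]] mark [[261.6  93.7]]
```

move_arm:
  steps:
    - [[0.02,0,0.035],0,1]
    - [[0.02,0,0.035],0,1]
    - [[0.02,0,0.035],0,1]
    - [[0,0,0],0,1]
    - [[0,0,0],0,1]

```text
t: 27.47
ee_pos: [468.4, 334.8, 186.0]
orientation: [-3.101, 0.5, -0.0]
ft_force: [-1.7, 0.3, 1.9]
width: 27.9
grasp_force: 30.0
```

move_arm:
  steps:
    - [[0.02,0,0.035],0,1]
    - [[0.02,0,0.035],0,1]
    - [[0.02,0,0.035],0,1]
    - [[0,0,0],0,1]
    - [[0,0,0],0,1]

```text
t: 27.88
ee_pos: [469.8, 334.4, 183.3]
orientation: [-3.101, 0.5, 0.0]
ft_force: [-2.6, 1.2, 2.9]
width: 28.1
grasp_force: 30.0
```

move_arm:
  steps:
    - [[0.01,0,0.018],0,1]
    - [[0,0,0],0,1]
    - [[0,0,0],0,1]
    - [[0,0,0],0,1]
    - [[0,0,0],0,1]
    - [[0,0,0],0,1]

```text
t: 28.38
ee_pos: [470.1, 334.2, 182.8]
orientation: [-3.101, 0.5, -0.0]
ft_force: [-3.2, 1.0, 4.5]
width: 28.0
grasp_force: 30.0
```

```bash
python3 servo.py; python3 - <<'E'
from h import *
F=[]
for i in range(4): cams.get_image('top');F.append(ctrl.get_obs()['ft_force'])
print(np.mean(F,0).round(2),np.round(F,1).tolist())
E
```

```text
[470.1 334.2 182.8] yaw -18.31369737921884 [-3.21  1.03  4.48] [0.224 0.538 0.012] 28.0
blue [175, 16, 4, 35, 81] [176.3  34.3]
blue [479, 26, 4, 18, 28] [480.4  35.1]
blue [245, 81, 35, 28, 253] [262.1  92. ]
wrist col263 [(84, 107, 181, 201), (85, 108, 127, 201), (86, 109, 29, 211), (87, 39, 7, 240), (88, 35, 11, 251), (89, 35, 11, 251), (90, 38, 11, 251), (91, 35, 11, 251), (92, 38, 11, 251), (93, 38, 11, 252), (94, 38, 11, 250), (95, 36, 11, 234), (96, 37, 13, 180), (97, 38, 11, 92), (98, 17, 120, 83), (99, 19, 140, 144), (100, 19, 96, 157), (101, 20, 44, 155), (102, 21, 28, 155), (103, 21, 23, 153), (104, 18, 25, 154), (105, 18, 25, 155), (106, 18, 25, 154), (107, 19, 23, 154), (108, 22, 25, 154), (109, 20, 25, 154), (110, 21, 26, 154), (111, 19, 26, 155), (112, 21, 26, 154), (113, 21, 26, 154), (114, 19, 26, 154), (115, 20, 25, 153), (116, 20, 25, 154), (117, 21, 26, 154), (118, 19, 27, 152), (119, 19, 26, 136), (120, 18, 27, 125), (121, 20, 26, 120), (122, 19, 26, 106), (123, 19, 30, 68), (124, 0, 0, 36), (125, 135, 18, 28), (126, 135, 34, 30), (127, 150, 15, 33)]
104 255 279
110 249 275
116 251 275
tip [539.  311.4 106.7] rel mark along n -1.0 lateral tool [-0.5 -0.8  0.3]
px tip [[261.   98.5]] mark [[262.1  98.4]]
[-2.68  1.3   4.15] [[-2.8, 1.7, 4.9], [-2.8, 1.4, 3.6], [-3.1, 1.2, 3.8], [-2.1, 0.9, 4.2]]
```

The force is about 6 N along the face normal and the tip sits on the mark centre. The barrel and collar rows haven't changed, so the tilt has held. I'm handing it in.

```bash
python3 -c "
from workcell import ctrl
print(ctrl.close_job())"
```

```text
the job is handed in; nothing more can be done
None
```

I pressed and released the green key, then the yellow, and the job is handed in with the probe held on the middle of the mark; no verdict came back. By my measurements, the probe is within about 2° of square to the ring's face and the tip is pushed in about 6 mm (about 6 N).

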